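# Lamp plug in, then hold the ball tray level over the viewing station

### The job

Set up the small white viewing station: plug the orange lamp plug fully home into its square socket and let go of it. Then pick up the blue tray by its black handle and carry it, without spilling either ball from its pocket, until the steel ball is centred over the station's round window with the tray's underside about 8 cm above the glass. Finish there, still holding the tray level and at rest in the gripper, and leave everything else on the bench undisturbed.

Things in the scene. Friction and masses are not known exactly. Their poses are not given: they have to be found in the camera images.
- plug_head (a point): Centre of the orange head (34 x 34 x 36 mm high) of the lamp plug, loose, 80 g, starting upright on the bench. Grasp across two opposite sides (x or y). Below the head a black square shank 24 x 24 mm, 18 mm long, its lowest 5 mm tapering to 18 x 18 mm. The point is 18 mm below the head's top and 36 mm above the shank's foot. x, y square to the sides, z up.
- plug_shoulder (a point): Centre of the underside of the plug's head, where the shank begins (18 mm above the foot); it comes to lie at the mouth of the socket when the plug is fully home. Same axes as the head.
- socket (a point): Centre of the mouth of the square socket on the station's flat top. Hole 26 x 26 mm (1 mm play each side), 22 mm deep, black edge; x, y square to its sides, z up; it takes the plug in any of four turns. The station: a white block 84 (x) x 130 (y) x 30 mm high, fixed to the bench, centred 33 mm from here towards its own -y.
- window (a point): Centre of the station's round green glass window (38 mm across, in a black ring 48 mm across), on its flat top, 30 mm above the bench and 63 mm from the socket towards the station's -y.
- tray_handle (a point): Grip point of the tray's upright black bar handle, 45 mm above the tray's underside, in its middle. Bar: 36 mm along the tray's x, 12 mm thick along y (grasp across this), top 66 mm above the underside. Tray: blue, 154 (x) x 84 (y) mm, deck 8 mm, lip 13 mm, dark plate 44 x 34 mm round the handle 12 mm above the underside; 0.28 to 0.41 kg with balls; loose on the bench. z up.
- pocket_a (a point): Where the centre of a ball lies when seated in the tray's pocket at +x, 50 mm from the handle: a round hole 16 mm across through the deck, in which a ball sinks 3 mm. Height 17 mm above the tray's underside. A ball rolls out if the tray is tipped by about 40 degrees or is jerked.
- pocket_b (a point): The same for the pocket at -x, 50 mm from the handle on the other side.
- steel_ball_center (a point): Centre of the grey steel ball, 24 mm across, loose in one of the tray's two pockets (either one).
- red_ball_center (a point): Centre of the red ruby ball, 24 mm across, loose in the other pocket.
- microscope: Fixed microscope at the back of the bench, keep clear of it: about 0.17 m wide and 0.4 m high; origin under its foot. Nothing of it reaches nearer to the robot than 0.17 m in front of this point.
- oil_bottle: Bystander, leave alone: brown dropper bottle with red teat, 29 mm across, 92 mm high, standing on the bench; origin at the centre of its foot.
- beaker_a: Bystander, leave alone: small glass beaker with pink contents, 52 mm across, 66 mm high, standing on the bench; origin at the centre of its foot.
There are look-alikes about, which are no part of the job. Of the things that look like the part that bears tray_handle, the smaller one is meant.

How it is judged:
On the way, in this order (a step that is already met when the one before it is completed fails the run):
1. the lamp plug is fully home in the socket and let go (z of plug_shoulder in the frame of socket between -0.003 and 0.003 m and horizontal distance between plug_shoulder and socket below 0.004 m and angle between plug_head's own z axis and vertical below 0.06 rad and contact force between the fingers and plug below 0.05 N), for 0.2 s.
2. the tray is lifted clear of the bench with both balls in their pockets (height (world z) of tray_handle above 0.075 m and (distance between steel_ball_center and pocket_a below 0.012 m or distance between steel_ball_center and pocket_b below 0.012 m) and (distance between red_ball_center and pocket_a below 0.012 m or distance between red_ball_center and pocket_b below 0.012 m)), for 0.2 s.
At the end, for the whole second after the job is handed in: Tray held still in the fingers, level within 0.10 rad, clear of station and plug, underside 4.5 to 12 cm above the window; steel ball within 15 mm of the window centre from above; both balls in pockets; plug home (3 mm in height, 4 mm sideways, 0.06 rad) and released (all of step 1 and (distance between steel_ball_center and pocket_a below 0.012 m or distance between steel_ball_center and pocket_b below 0.012 m) and (distance between red_ball_center and pocket_a below 0.012 m or distance between red_ball_center and pocket_b below 0.012 m) and horizontal distance between steel_ball_center and window below 0.015 m and z of tray_handle in the frame of window between 0.09 and 0.165 m and angle between tray_handle's own z axis and vertical below 0.1 rad and linear speed of tray below 0.02 m/s and contact force between the fingers and tray above 1 N and contact force between tray and station below 0.05 N and contact force between tray and plug below 0.05 N); the arm keeps its last pose, push and grip.
It fails at once if a ball leaves its pocket (not (distance between steel_ball_center and pocket_a below 0.012 m or distance between steel_ball_center and pocket_b below 0.012 m) or not (distance between red_ball_center and pocket_a below 0.012 m or distance between red_ball_center and pocket_b below 0.012 m)).
It fails at once if the dropper bottle or the beaker is shifted by over 3 cm or tipped (distance of any of oil_bottle, beaker_a from where it was at the start of the episode above 0.03 m or angle between any of oil_bottle, beaker_a's own z axis and vertical above 0.5 rad).
It also fails if it takes over 72 s, if anything falls off the work surface, if the arm or the gripper's body presses on something with over 40 N, if the wrist force passes 120 N, or if a joint passes its speed limit or range.

### The arm

A 6-joint arm with a two-finger parallel gripper is mounted at the origin on the work surface; the furniture and walls round the work are solid. World frame = base frame: x ahead of the robot, y to its left, z up, the work surface at z = 0. Lengths are in m, angles in rad, forces in N, time in s.
With the tool pointing down it reaches from about 0.275 to 0.825 m from the base axis. Payload 4.9 kg.
Tool frame: the origin (TCP) lies midway between the tips of the shut fingers; the grasp point (between the pads) lies 19 mm behind it (bot.grip_depth is the distance from the TCP to the grasp point, in m); z points along the fingers, y is the line along which they close (so a half turn about z gives the same grasp; the last joint's range is limited). The gripper opens to 85 mm and grips with 20 to 120 N. Pads are 22 mm wide; open, the fingers measure 114 mm over their backs; the gripper's body (76 mm by 85 mm) begins 54 mm behind the grasp point. The pads swing forward as they close: fully open they stand 13 mm farther back than shut.
Start: joints at [0.975, 0.326, -0.193, 1.052, 0, 1.437], TCP at [0.245, 0.492, 0.231] pointing down, gripper open.
Joint ranges: [-2.65, 2.65], [-0.97, 1.79], [-1.3, 1.35], [-1.93, 2.1], [-1.47, 1.37], [-3.14, 3.14]. Speed limits (rad/s): [2.57, 2.57, 3.14, 3.14, 3.14, 3.14].

### API

Orientations are given as a unit quaternion [w, x, y, z].
In Python, from cell import bot gives the robot as it stands. Calls block until the motion is done:
- bot.move_pose(position, orientation): joint-space move of the TCP to a pose.
- bot.move_linear(position, speed=0.15, rotation=None, until_force=None): straight line of the TCP; rotation=None keeps the orientation; speed is the mean speed in m/s. With until_force (N) it stops when the force on the tool has changed by that much, and returns True; else False.
- bot.goto_joints(angles): joint-space move.
- bot.set_gripper(opening, grasp_force=None): opening from 0.0 (shut) to 1.0 (fully open); grasp_force is the grip in N (None keeps the last); returns when the fingers have stopped.
- bot.wait(seconds).
- bot.solve_ik(position, orientation): joint angles nearest the present ones, or None.
- bot.camera(name): name is "scene" or "top"; returns the picture (400x640x3 uint8, red, green, blue); there is no depth.
- bot.calibration(name): a dict with "mtx" (3x3 intrinsics, pixels), "k1" (the pictures are not rectified: a ray, as slopes to the right and down, at radius r is drawn at 1 + k1 r^2 times it, then the intrinsics apply), "extrinsics" (4x4, takes a point from world to camera coordinates). Camera axes: x right, y down, z forward; pixel columns grow to the right and rows downward; lengths in m; the calibration is good to about 2 mm. A picture is of the moment at which its call begins. calibration takes no time and is no camera call.
A pose or a line that the arm cannot do raises bot.PlanningError and nothing moves.
- bot.close_job(): hands the job in; it is judged then, once.
Trained networks look in the newest picture that a camera, given by its name, has taken for a name from the list of things; names that differ only in an ending like _2 or _b are one class to them, and where a whole thing is asked for, a point or a joint stands for the part that bears it (a point fixed in the world has none). Each returns a list of dicts, best first, with "confidence" (0 to 1); they miss things now and then, are a little off and sometimes report something else, mostly with a low value. They report only what shows in the picture. A call takes as long as a camera call. They do not tell look-alikes from the thing itself.
- bot.search_frame(camera, thing): "bbox" ([left, top, width, height] in pixels, round what is visible of it).
Readings, each from a call of its own:
- bot.read_clock(): time.
- bot.read_joint_positions(): joint angles.
- bot.read_joint_vel(): joint speeds.
- bot.read_joint_efforts(): joint torques, N m.
- bot.read_position(): TCP position.
- bot.read_tool_rot(): TCP orientation.
- bot.read_ft_force(): force on the tool from outside, world axes, zero at the start.
- bot.read_moment(): the same for the moment, N m.
- bot.read_gripper_width(): opening from 0.0 (shut) to 1.0 (fully open).
- bot.read_finger_force(): force on a finger pad.
Only numpy, scipy, OpenCV 4.12 (cv2) and the standard library are available. Lean on these libraries where they do the work, as an engineer would, in place of code of your own. Each camera call takes 0.05 s, during which the arm holds its last target. There are 200 camera calls.

## Working session

There is one attempt and no reset: what is moved stays moved. The work goes in short steps, each a Python script; the robot and the scene stay as the last script left them, time stands still between calls to the robot, and variables do not carry over. Pictures are saved under pics/ and viewed, at most 10 in all, crops included, and the job is handed in when it is done.

```bash
mkdir -p pics; cat > h.py <<'E'
import numpy as np, cv2
from cell import bot
def snap(c,name=None):
    im=bot.camera(c)
    if name: cv2.imwrite(f'pics/{name}.png',im[:,:,::-1])
    return im
def ray(c,uv,cal=None):
    cal=cal or bot.calibration(c)
    K=np.array(cal['mtx']);k=cal['k1'];E=np.array(cal['extrinsics'])
    d=np.array([(uv[0]-K[0,2])/K[0,0],(uv[1]-K[1,2])/K[1,1]]);s=d.copy()
    for _ in range(30): s=d/(1+k*(s@s))
    R=E[:3,:3];return -R.T@E[:3,3], R.T@np.array([s[0],s[1],1])
def atz(c,uv,z,cal=None):
    o,d=ray(c,uv,cal);return o+d*(z-o[2])/d[2]
def tri(rs):
    A=0;b=0
    for o,d in rs:
        d=d/np.linalg.norm(d);P=np.eye(3)-np.outer(d,d);A=A+P;b=b+P@o
    return np.linalg.solve(A,b)
def proj(c,X,cal=None):
    cal=cal or bot.calibration(c)
    K=np.array(cal['mtx']);E=np.array(cal['extrinsics'])
    p=E[:3,:3]@np.array(X)+E[:3,3];s=p[:2]/p[2];s=s*(1+cal['k1']*(s@s))
    return K[:2,:2]@s+K[:2,2]
E
python3 - <<'E'
from h import *
for c in('scene','top'):
    snap(c,c+'0');k=bot.calibration(c)
    print(c,np.round(k['mtx'],1).tolist(),k['k1'],np.round(ray(c,(320,200))[0],3),np.round(ray(c,(320,200))[1],3))
    for t in('plug_head','socket','window','tray_handle','steel_ball_center','red_ball_center','microscope','oil_bottle','beaker_a'):
        print(t,[(np.round(d['bbox']).tolist(),round(d['confidence'],2)) for d in bot.search_frame(c,t)])
E
```

```text
scene [[386.1, 0.0, 315.9], [0.0, 386.1, 201.8], [0.0, 0.0, 1.0]] -0.019699333554948427 [-0.083 -0.343  0.822] [ 0.623  0.314 -0.717]
plug_head [([245.0, 172.0, 13.0, 22.0], 0.56), ([458.0, 261.0, 6.0, 15.0], 0.21)]
socket [([335.0, 239.0, 60.0, 42.0], 0.65)]
window [([337.0, 236.0, 58.0, 46.0], 0.73)]
tray_handle [([435.0, 262.0, 43.0, 61.0], 0.65), ([216.0, 223.0, 74.0, 80.0], 0.64)]
steel_ball_center [([242.0, 172.0, 15.0, 19.0], 0.54), ([432.0, 261.0, 52.0, 63.0], 0.5)]
red_ball_center [([447.0, 294.0, 12.0, 16.0], 0.65)]
microscope []
oil_bottle [([207.0, 194.0, 13.0, 24.0], 0.68), ([243.0, 172.0, 15.0, 22.0], 0.46), ([340.0, 239.0, 55.0, 43.0], 0.22)]
beaker_a [([191.0, 160.0, 19.0, 24.0], 0.89), ([208.0, 194.0, 14.0, 24.0], 0.52)]
top [[381.5, 0.0, 310.9], [0.0, 381.5, 201.4], [0.0, 0.0, 1.0]] -0.03902040847135315 [ 0.441 -0.02   1.378] [ 0.102 -0.031 -0.995]
plug_head [([232.0, 198.0, 15.0, 10.0], 0.61)]
socket [([339.0, 210.0, 40.0, 31.0], 0.66), ([402.0, 198.0, 29.0, 43.0], 0.17)]
window [([334.0, 211.0, 39.0, 32.0], 0.56)]
tray_handle [([404.0, 197.0, 28.0, 44.0], 0.69), ([261.0, 228.0, 53.0, 73.0], 0.56)]
steel_ball_center []
red_ball_center []
microscope []
oil_bottle [([230.0, 238.0, 6.0, 11.0], 0.56)]
beaker_a [([184.0, 204.0, 20.0, 15.0], 0.53)]
```

```bash
python3 - <<'E'
import cv2,numpy as np
a=cv2.imread('pics/scene0.png');b=cv2.imread('pics/top0.png')
x=cv2.resize(a[150:350,180:500],(800,500),interpolation=cv2.INTER_CUBIC)
y=cv2.resize(b[150:330,170:458],(800,500),interpolation=cv2.INTER_CUBIC)
cv2.imwrite('pics/sc.png',x);cv2.imwrite('pics/tc.png',y)
E
```

```text
(no output)
```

View pics/sc.png

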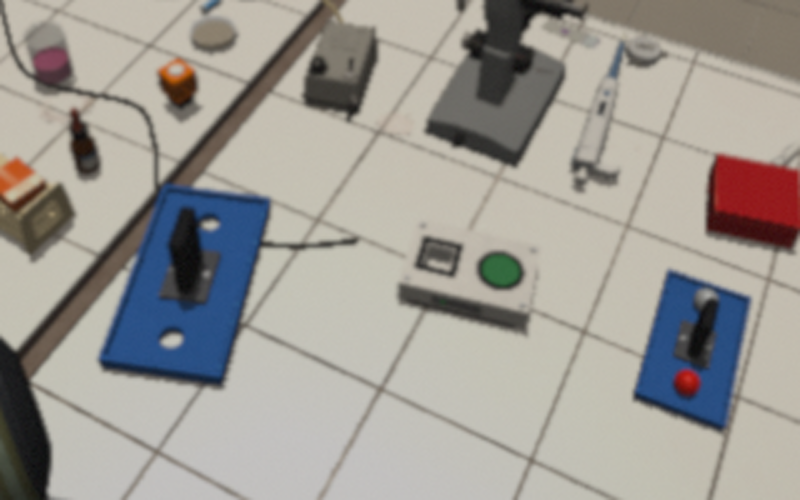

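View pics/tc.png

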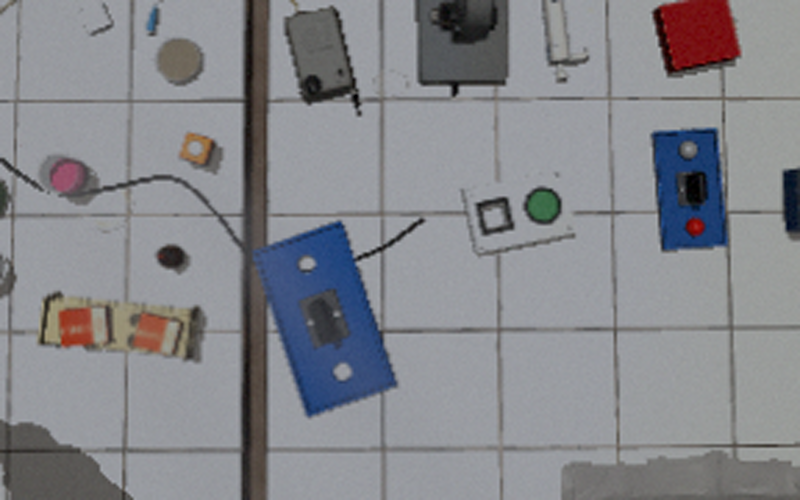

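View pics/scene0.png

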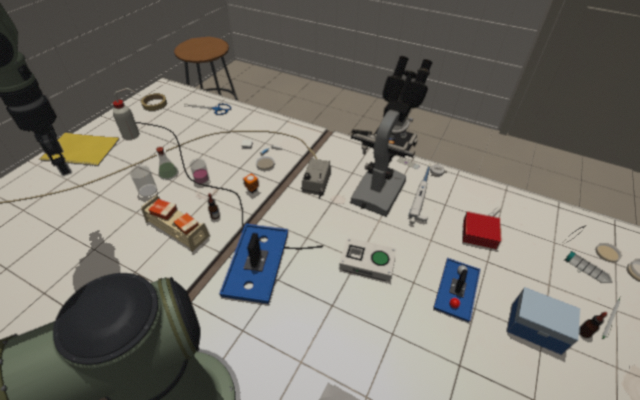

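Scene view: the plug is the orange cube at scene (250,183), top (241,204). The orange-topped box at scene (175,222) is a look-alike. The station is at scene (368,257), with its socket to the left of the window. The small tray carrying both balls is at scene (457,290), top (418,218). The larger empty tray at scene (255,262) is the decoy. I chose the orange cube and the small tray. Next I'll measure sub-pixel positions from averaged frames.

```bash
cat >> h.py <<'E'
def avg(c,n=6): return np.mean([bot.camera(c).astype(float) for _ in range(n)],0)
def blob(m,near,rad=40):
    n,l,s,c=cv2.connectedComponentsWithStats(m.astype(np.uint8))
    b=[i for i in range(1,n) if np.hypot(*(c[i]-near))<rad]
    i=max(b,key=lambda i:s[i,4]);return c[i],s[i,4],l==i
E
python3 - <<'E'
from h import *
I={c:avg(c) for c in('scene','top')};np.savez('avg0.npz',**I)
def hsv(c): return cv2.cvtColor(I[c].astype(np.uint8),cv2.COLOR_RGB2HSV).astype(int)
near={'plug':((250,183),(241,204)),'green':((380,258),(365,224)),'red':((455,302),(420,232)),'tray':((457,290),(418,218)),'steel':((463,269),(418,204))}
for k,(a,b) in near.items():
    r=[]
    for c,p in(('scene',a),('top',b)):
        H=hsv(c);h,s,v=H[...,0],H[...,1],H[...,2]
        m={'plug':(h>5)&(h<22)&(s>130)&(v>60),'green':(h>45)&(h<90)&(s>80),'red':((h<8)|(h>172))&(s>130),'tray':(h>100)&(h<125)&(s>120),'steel':(s<60)&(v>60)}[k]
        if k=='steel': 
            mm=np.zeros_like(m);mm[p[1]-6:p[1]+7,p[0]-7:p[0]+8]=1;m=m&mm
        q,n,mask=blob(m,p,15);r.append(ray(c,q))
        if k in('plug','tray'): q=q,cv2.minAreaRect(np.argwhere(mask)[:,::-1].astype(np.float32))
        print(k,c,q,n)
    X=tri(r);print('  ->',np.round(X,4),'gap',[round(np.linalg.norm(np.cross(X-o,d/np.linalg.norm(d))),4) for o,d in r])
def up(c,x,y,w,h,f): return cv2.resize(I[c][y:y+h,x:x+w].astype(np.uint8)[:,:,::-1],None,fx=f,fy=f,interpolation=cv2.INTER_CUBIC)
A=np.vstack([np.hstack([up('scene',335,232,70,50,6),up('top',330,200,60,50,6)][:2])[:300],np.hstack([up('scene',230,165,40,35,7),up('top',225,190,32,35,7),up('top',402,192,32,35,7)])[:,:780] if 0 else np.hstack([up('scene',230,165,40,40,7),up('top',225,188,36,40,7),up('top',402,196,35,40,7),])[:280,:780]])if 0 else None
B1=np.hstack([up('scene',335,232,70,50,6),up('top',330,200,60,50,6)]);B2=np.hstack([up('scene',230,160,40,40,7),up('top',222,186,40,40,7),up('top',400,195,31,40,7)])
cv2.imwrite('pics/close.png',np.vstack([B1,cv2.copyMakeBorder(B2,0,0,0,B1.shape[1]-B2.shape[1],0)]))
E
```

```text
plug scene (array([250.96 , 182.624]), ((251.441162109375, 181.73529052734375), (14.74887752532959, 12.690895080566406), 59.036251068115234)) 125
plug top (array([241.96428571, 201.60714286]), ((242.04615783691406, 201.83078002929688), (10.666986465454102, 6.945944309234619), 60.2551155090332)) 28
  -> [0.5728 0.2167 0.0328] gap [np.float64(0.003), np.float64(0.003)]
green scene [379.82165605 257.80254777] 157
green top [365.10416667 223.5       ] 96
  -> [ 0.495  -0.2207  0.0322] gap [np.float64(0.0003), np.float64(0.0003)]
red scene [454.32394366 302.47887324] 71
red top [419.5862069  231.27586207] 29
  -> [ 0.4668 -0.4177  0.0186] gap [np.float64(0.0), np.float64(0.0)]
tray scene (array([456.69748521, 290.73372781]), ((457.9293212890625, 289.75634765625), (37.23005676269531, 54.016822814941406), 15.422160148620605)) 1352
tray top (array([417.84230769, 217.51410256]), ((418.1138000488281, 217.36553955078125), (42.436241149902344, 23.08664321899414), 85.2363510131836)) 780
  -> [ 0.5169 -0.4181 -0.0033] gap [np.float64(0.0011), np.float64(0.0011)]
steel scene [461.69387755 268.14285714] 49
steel top [417.41935484 203.4516129 ] 31
  -> [ 0.5659 -0.4107  0.0246] gap [np.float64(0.0007), np.float64(0.0007)]
```

View pics/close.png

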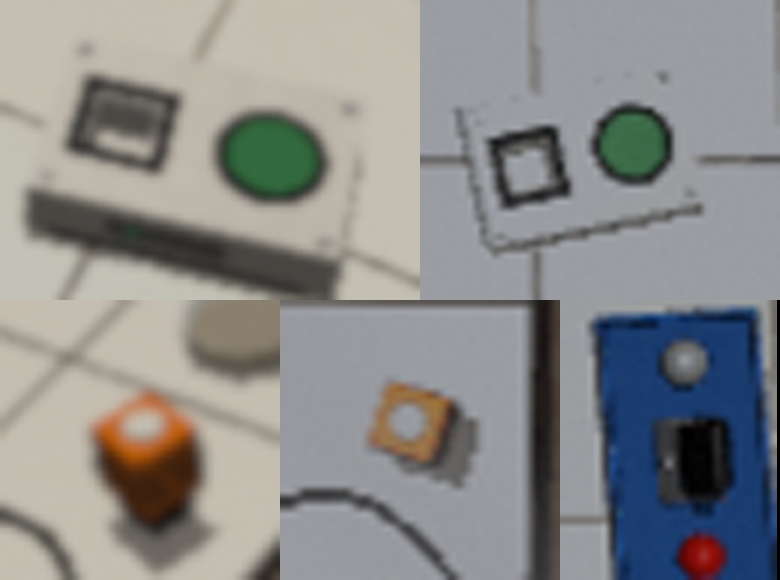

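The close crop confirms both choices. The plug is an orange cube with a white lamp on top, and the small tray holds the steel ball (back pocket) and the ruby ball (front pocket). Next I'll refine the plug and socket positions and yaws.

```bash
cat > meas.py <<'E'
from h import *
F=8
def crop(img,p,r):
    x,y=int(p[0])-r,int(p[1])-r
    c=cv2.resize(img[y:y+2*r,x:x+2*r].astype(np.float32),None,fx=F,fy=F,interpolation=cv2.INTER_CUBIC)
    return np.clip(c,0,255).astype(np.uint8),lambda q:(np.array(q)+.5)/F-.5+[x,y]
def quad(mask,near):
    cs,_=cv2.findContours(mask.astype(np.uint8),cv2.RETR_EXTERNAL,cv2.CHAIN_APPROX_NONE)
    cs=[c for c in cs if cv2.contourArea(c)>300]
    c=min(cs,key=lambda c:np.hypot(*(np.array(cv2.minAreaRect(c)[0])-near)))
    m=cv2.moments(c);h=cv2.convexHull(c);return (m['m10']/m['m00'],m['m01']/m['m00']),cv2.minAreaRect(c),h
E
python3 - <<'E'
from meas import *
I=np.load('avg0.npz')
def report(name,pts,z):
    X=tri([ray(c,p) for c,p in pts.items()])
    print(name,np.round(X,4),{c:np.round(atz(c,p,z),4)[:2] for c,p in pts.items()})
def edges(c,h,T,z):
    # world-plane hull -> min area rect
    W=np.array([atz(c,T(q[0]),z)[:2]*1000 for q in h],np.float32);return cv2.minAreaRect(W)
s={}
for c,p in(('scene',(355,252)),('top',(348,227))):
    g,T=crop(I[c],p,14 if c=='scene' else 11);v=g.max(2);m=v<(115 if c=='scene' else 125)
    q,r,h=quad(m,np.array(v.shape)/2);s[c]=T(r[0]);print(c,T(q),T(r[0]),'world rect',edges(c,h,T,.03))
report('socket',s,.03)
s={};s2={}
for c,p in(('scene',(250,179)),('top',(240,203))):
    g,T=crop(I[c],p,11);H=cv2.cvtColor(g,cv2.COLOR_RGB2HSV)
    yy,xx=np.mgrid[:g.shape[0],:g.shape[1]]
    near=np.hypot(xx-g.shape[1]/2,yy-g.shape[0]/2)<40
    m=(H[...,1]<(90 if c=='scene' else 70))&(H[...,2]>140)&near
    q,r,h=quad(m,np.array(m.shape)/2);s[c]=T(q);print(c,'lamp',T(q),r[1])
    mo=((H[...,1]>90)&(H[...,0]<25)&(H[...,2]>(150)))
    q,r,h=quad(mo,np.array(m.shape)/2);s2[c]=T(r[0]);print('top face',T(r[0]),edges(c,h,T,.054))
report('lamp',s,.054);report('face',s2,.054)
g={'scene':(379.82,257.80),'top':(365.10,223.5)};report('win',g,.03)
E
```

```text
scene [355.12971656 252.1889055 ] [355.04044151 252.08823586] world rect ((483.9533386230469, -158.18637084960938), (41.90938186645508, 41.22562789916992), 10.606141090393066)
top [347.65774146 227.31709897] [347.71153831 227.30769253] world rect ((482.0762634277344, -159.41729736328125), (45.735836029052734, 45.57759475708008), 10.991981506347656)
socket [ 0.4818 -0.1589  0.0328] {'scene': array([ 0.4837, -0.158 ]), 'top': array([ 0.4821, -0.1595])}
scene lamp [249.97554885 177.41904031] (32.0, 46.0)
top face [249.78928757 177.78978729] ((569.709716796875, 217.9525604248047), (34.78423309326172, 35.58169174194336), 74.2784423828125)
top lamp [239.77842262 202.84487434] (40.0, 44.0)
top face [240.50205421 200.29682064] ((576.9104614257812, 215.76341247558594), (29.076509475708008, 11.978741645812988), 73.50677490234375)
lamp [0.568  0.2173 0.0572] {'scene': array([0.5709, 0.2195]), 'top': array([0.5681, 0.2181])}
face [0.5754 0.2196 0.049 ] {'scene': array([0.5693, 0.2191]), 'top': array([0.5771, 0.2157])}
win [ 0.495  -0.2207  0.0322] {'scene': array([ 0.4964, -0.22  ]), 'top': array([ 0.4952, -0.2213])}
```

```bash
cat >> h.py <<'E'
from scipy.spatial.transform import Rotation as Ro
def quat(a):
    y=np.array([np.cos(a),np.sin(a),0]);z=np.array([0,0,-1.]);x=np.cross(y,z)
    q=Ro.from_matrix(np.c_[x,y,z]).as_quat();return [float(v) for v in (q[3],q[0],q[1],q[2])]
def best(pos,deg):
    j=np.array(bot.read_joint_positions());o=[]
    for k in(0,180,-180):
        q=quat(np.radians(deg+k));s=bot.solve_ik(list(map(float,pos)),q)
        if s is not None: o.append((abs(np.array(s)-j).max(),q,s))
    m=min(o,key=lambda t:t[0]);return m[1],m[2]
def fl(*a): return [float(v) for v in a]
E
python3 - <<'E'
from h import *
x,y=.5695,.2188
bot.set_gripper(.7,25)
q,s=best((x,y,.16),-16);print(np.round(s,2));bot.move_pose(fl(x,y,.16),q)
bot.move_linear(fl(x,y,.019),.12)
bot.set_gripper(0,25);print('w',bot.read_gripper_width(),bot.read_finger_force())
bot.set_gripper(.7);bot.wait(.2)
bot.move_linear(fl(x,y,.10),.15)
q,s=best((x,y,.10),74);print(np.round(s,2));bot.move_pose(fl(x,y,.10),q)
bot.move_linear(fl(x,y,.019),.12)
bot.set_gripper(0,25);print('w',bot.read_gripper_width(),bot.read_finger_force(),bot.read_position())
f0=np.array(bot.read_ft_force())
bot.move_linear(fl(x,y,.15),.1)
print('w',bot.read_gripper_width(),np.array(bot.read_ft_force()),f0,bot.read_clock())
I={c:avg(c,3) for c in('scene','top')};np.savez('avg1.npz',**I)
a=I['scene'][90:240,180:380].astype(np.uint8)[:,:,::-1]
cv2.imwrite('pics/grasp.png',cv2.resize(a,None,fx=4,fy=4,interpolation=cv2.INTER_CUBIC))
E
```

```text
[ 0.25  0.49 -0.13  0.95  0.    2.1 ]
w 0.392444894812333 31.17006540298462
[ 0.25  0.55 -0.2   0.82  0.    0.53]
w 0.391266517227724 30.197056531906128 [0.57028559 0.21895783 0.02003329]
w 0.39624020873043414 [-0.43566393  0.0219095  -0.24014445] [ 0.07251084 -0.81697493  5.61374146] 10.525
```

View pics/grasp.png

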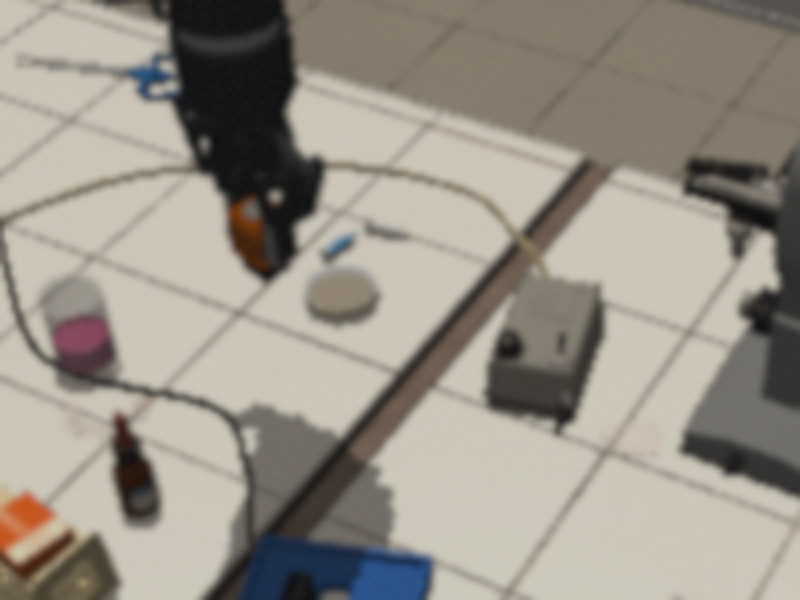

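```bash
python3 - <<'E'
from h import *
x,y=.4826,-.1588
p=bot.read_position();bot.move_linear(fl(p[0],p[1],.2),.15)
q,s=best((x,y,.15),101.3);print(np.round(s,2));bot.move_pose(fl(x,y,.15),q)
bot.move_linear(fl(x,y,.058),.12);bot.wait(.3)
print(bot.read_position());f0=np.array(bot.read_ft_force());m0=np.array(bot.read_moment())
hit=bot.move_linear(fl(x,y,.032),.012,until_force=6)
bot.wait(.2);print(hit,bot.read_position(),np.array(bot.read_ft_force())-f0,np.array(bot.read_moment())-m0,bot.read_clock())
a=snap('scene')[180:300,300:460,::-1];cv2.imwrite('pics/ins.png',cv2.resize(a,None,fx=5,fy=5,interpolation=cv2.INTER_CUBIC))
E
```

```text
[-0.46  0.32 -0.42  0.83  0.   -0.66]
[ 0.48296476 -0.15900747  0.05854253]
False [ 0.48257749 -0.1587871   0.03208281] [-2.05606142  0.46283905  2.54145909] [0.05030059 0.12899682 0.03557195] 16.4917
```

View pics/ins.png

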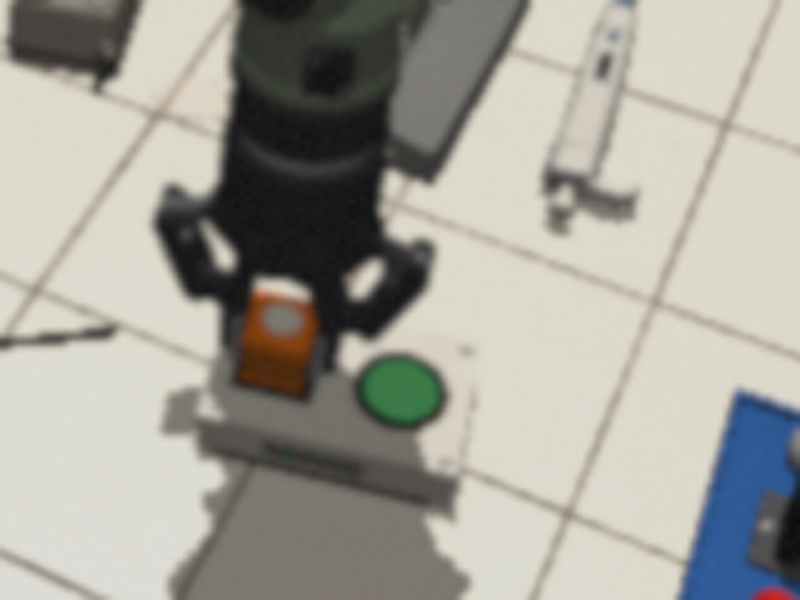

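The plug slid into the socket without resistance and looks seated. I'll press it home, release, back off and check.

```bash
python3 - <<'E'
from meas import *
x,y=.4826,-.1588
hit=bot.move_linear(fl(x,y,.024),.012,until_force=12);p=bot.read_position()
print(hit,p,bot.read_ft_force())
bot.set_gripper(.7);bot.wait(.2)
bot.move_linear(fl(x,y,.17),.15);print(bot.read_clock())
q,s=best((.516,-.414,.17),94);print(np.round(s,2));bot.move_pose(fl(.516,-.414,.17),q)
# check the plug
S=avg('scene',3);T_=avg('top',3);np.savez('avg2.npz',scene=S,top=T_)
pts={}
for c,I in(('scene',S),('top',T_)):
    p0=proj(c,(x,y,.066));g,T=crop(I,p0,11);H=cv2.cvtColor(g,cv2.COLOR_RGB2HSV)
    yy,xx=np.mgrid[:g.shape[0],:g.shape[1]];near=np.hypot(xx-88,yy-88)<40
    q_,r,h=quad((H[...,1]<90)&(H[...,2]>130)&near,np.array(near.shape)/2);pts[c]=T(q_)
    print(c,p0,T(q_),atz(c,T(q_),.066))
print('lamp',tri([ray(c,u) for c,u in pts.items()]))
up=lambda I,x,y,w,h,f:cv2.resize(np.clip(I[y:y+h,x:x+w],0,255).astype(np.uint8)[:,:,::-1],None,fx=f,fy=f,interpolation=cv2.INTER_CUBIC)
cv2.imwrite('pics/home.png',np.hstack([up(S,330,220,70,70,5),up(T_,325,185,70,70,5)]))
E
```

```text
True [ 0.48259152 -0.15881403  0.03207367] [0.37120913 0.52981666 5.02199816]
18.4417
[-0.79  0.57  0.04  1.04  0.   -0.86]
scene [356.26813838 243.75684847] [356.02368377 243.3565234 ] [ 0.48345939 -0.15776671  0.066     ]
top [348.58342778 226.82806421] [348.56591729 227.00355855] [ 0.48199809 -0.15873123  0.066     ]
lamp [ 0.4818807  -0.15839853  0.06818631]
```

View pics/home.png

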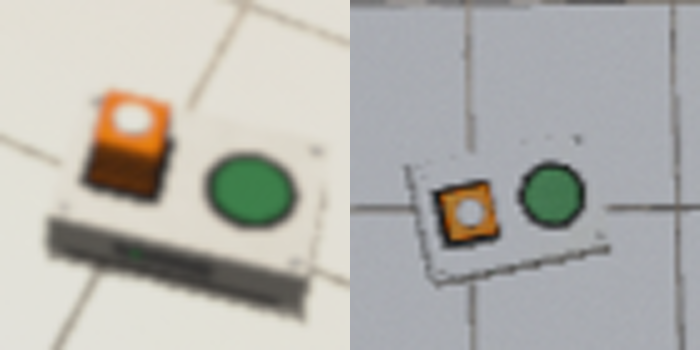

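The picture shows the plug's head flush on the station at scene (356,243), aligned and released. Lamp height is 68 mm measured, or 66 mm after removing the +2 mm bias seen on the window, so the plug is home. Next is the tray grasp.

```bash
python3 - <<'E'
from h import *
x,y=.5166,-.4145
bot.set_gripper(.5,35)
q,s=best((x,y,.12),94.4);bot.move_pose(fl(x,y,.12),q)
print(bot.move_linear(fl(x,y,.028),.08,until_force=6))
bot.set_gripper(0,35);bot.wait(.2)
print('w',bot.read_gripper_width(),bot.read_finger_force(),bot.read_position(),bot.read_ft_force())
bot.move_linear(fl(x,y,.034),.02);bot.wait(.3)
bot.move_linear(fl(x,y,.16),.06);bot.wait(.4)
print('w',bot.read_gripper_width(),bot.read_finger_force(),bot.read_position(),bot.read_ft_force(),bot.read_moment(),bot.read_clock())
S=avg('scene',3);T=avg('top',3);np.savez('avg3.npz',scene=S,top=T)
up=lambda I,x,y,w,h,f:cv2.resize(I[y:y+h,x:x+w].astype(np.uint8)[:,:,::-1],None,fx=f,fy=f,interpolation=cv2.INTER_CUBIC)
cv2.imwrite('pics/lift.png',np.hstack([up(S,410,190,100,110,4),up(T,380,165,90,110,4)]))
E
```

```text
False
w 0.13313078531507277 35.364686250686646 [ 0.51701379 -0.41516081  0.02869768] [-0.42566066 -1.75166725  5.19995335]
w 0.13047647011406033 34.28261876106262 [ 0.51658403 -0.4144826   0.1599697 ] [ 0.51074998  0.99522966 -3.35570463] [-0.00984076  0.0196926  -0.0030385 ] 25.6583
```

View pics/lift.png

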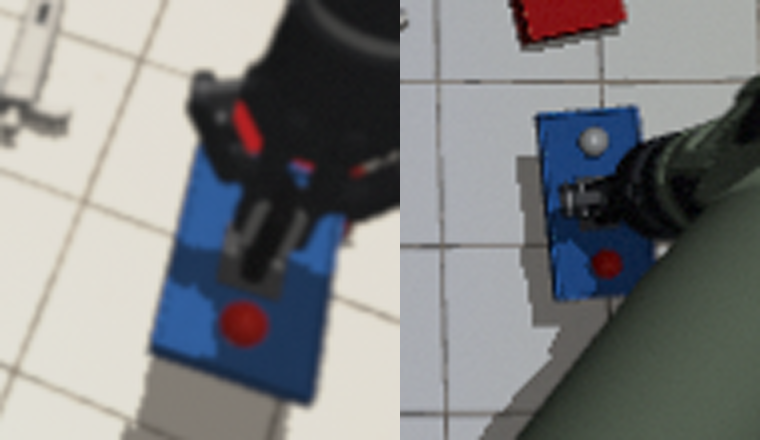

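Both balls sit in their pockets in the lifted tray, steel at top (428,200) and ruby at top (431,231). I'll carry it to the window slowly.

```bash
python3 - <<'E'
from h import *
p=np.array(bot.read_position());w=np.array([.4954,-.2207])
I=np.load('avg3.npz');H=cv2.cvtColor(I['top'].astype(np.uint8),cv2.COLOR_RGB2HSV)
def steel(H,p0):
    m=np.zeros(H.shape[:2],bool);a,b=map(int,np.round(p0));m[b-7:b+8,a-6:a+7]=1
    return blob((H[...,1]<70)&(H[...,2]>70)&m,p0,6)
u,n,_=steel(H,np.array([428.,200.]));B=atz('top',u,p[2]-.028+.017)
off=B[:2]-p[:2];a=np.radians(4.4);nom=.05*np.array([np.cos(a),np.sin(a)]);print(u,n,'off',off,'nom',nom)
off=nom if np.hypot(*(off-nom))<.003 else (off+nom)/2
t=w-off;print('target',t)
bot.move_linear(fl(t[0],t[1],.16),.09);bot.wait(.3)
bot.move_linear(fl(t[0],t[1],.138),.04);bot.wait(.5)
print(bot.read_position(),bot.read_gripper_width(),bot.read_finger_force(),bot.read_ft_force(),bot.read_clock())
S=avg('scene',3);T=avg('top',3);np.savez('avg4.npz',scene=S,top=T)
q=proj('top',(w[0],w[1],.127));print('expect',q)
u,n,_=steel(cv2.cvtColor(T.astype(np.uint8),cv2.COLOR_RGB2HSV),q);print('ball',u,n,atz('top',u,.127)[:2]-w)
up=lambda I,x,y,w,h,f:cv2.resize(I[y:y+h,x:x+w].astype(np.uint8)[:,:,::-1],None,fx=f,fy=f,interpolation=cv2.INTER_CUBIC)
cv2.imwrite('pics/fin.png',np.hstack([up(S,320,200,100,110,4),up(T,320,180,90,110,4)]))
E
```

```text
[428.15789474 199.78947368] 38 off [0.04981211 0.00350454] nom [0.04985264 0.00383595]
target [ 0.44554736 -0.22453595]
[ 0.44555423 -0.22455159  0.13807309] 0.13677113381153325 34.3195778131485 [-0.01951843  0.35537081 -3.58747718] 29.8583
expect [369.29772032 222.22651206]
ball [369.33333333 222.22222222] 36 [ 1.3462284e-05 -1.1753872e-04]
```

View pics/fin.png

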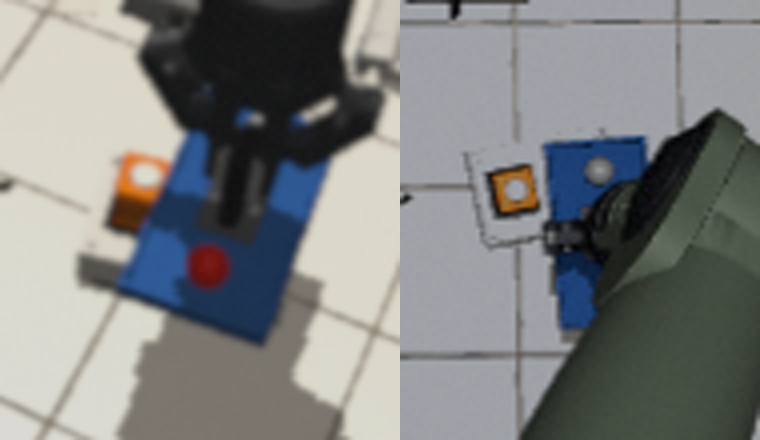

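The steel ball at top (369.3,222.2) is within about 1 mm of the window axis. The ruby ball is seated, the plug is still home, and the tray is level about 8 cm above the glass.

```bash
python3 -c "
from cell import bot
print(bot.close_job())"
```

```text
the job is handed in; nothing more can be done
None
```

The job is handed in at about 30 s of the 72 s allowed: by my measurements the plug is home and released, and the gripper holds the tray still and level about 8 cm above the glass, with both balls in their pockets and the steel ball within about 1 mm of the window centre; the hand-in call returned no verdict.

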